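# Swing a flat bar to its stop and weigh it down for tacking

### The job

Set up the flat bar for tacking: swing its free end round the pin until its edge meets the round stop, and press it there firmly for a moment to take up the play in the pin, without shoving the stop out of place. Then take the hold-down weight from the tray and stand it, grip upward, on the bar so that the bar stays against the stop; leave everything else lying about alone.

Things in the scene. Friction and masses are not known exactly. Their poses are not given: they have to be found in the camera images.
- fixture: Grey set-up plate, fixed, 330 x 260 mm, top 10 mm above the table, with an upright pivot pin (14 mm thick) whose washer (30 mm across) and nut keep the bar on; the nut's top is 38 mm above the table. Origin on the pin's axis at table height; the plate spans -130 to +200 mm along its x and -50 to +210 mm along its y.
- bar: Plain steel flat bar 200 x 40 x 12 mm, lying on the plate, one end held by the pin in a 16 mm hole (1 mm play). Origin: hole's centre, underside (10 mm above the table); x runs along the bar to the free end at +180 mm; edges at y = -20 and +20 mm. It must turn towards its own +y side (counter-clockwise from above) by 0.3 to 1.3 rad to meet the stop. Pushed at the free end it slides at 1 to 4 N.
- stop: Round magnetic stop, a plain steel disc 80 mm across, 40 mm high, held on the plate by its magnet, on the bar's +y side. Origin: centre of its underside. The bar's +y edge meets it 100 to 165 mm from the pin. It holds against a 9 N push by the bar but may slide above 13 N; pressing the bar on it with 5 to 8 N for half a second is firm.
- tray: Blue steel parts tray, fixed, 170 (x) x 140 (y) x 25 mm high, walls and floor 4 mm thick, open above. Origin at the centre of its underside.
- weight: Plain steel hold-down weight, 0.5 to 0.75 kg, standing upright in the tray: a block 50 (x) x 36 (y) x 36 mm high with an upright flat grip centred on top, 34 (x) x 14 (y) mm, rising from 36 to 76 mm above its underside. Origin at the centre of its underside.
- pipe: Bystander: short steel pipe 60 mm across, 70 mm high, standing on the table. Origin at the centre of its underside.
- hammer: Bystander: hammer about 190 mm long, lying on the table along its own x, handle towards -x. Origin near the middle of its underside.
- lug: Bystander: dark steel lifting lug, an upright square frame 70 mm wide and 75 mm high on a foot 60 x 70 mm. Origin at the centre of its underside.
There are look-alikes about, which are no part of the job. Leave any brown look-alike of the bar alone. Leave any turquoise look-alike of the weight alone.

How it is judged:
On the way, in this order (a step that is already met when the one before it is completed fails the run):
1. the bar is pressed firmly (over 4 N) against the stop for 0.3 s (contact force between bar and stop above 4 N), for 0.3 s.
2. the weight stands upright on the bar (contact force between weight and bar above 3 N and angle between weight's own z axis and vertical below 0.1 rad), for 0.2 s.
At the end, for the whole second after the job is handed in: The bar lies flat with its edge against the stop (gap under 2.5 mm), the stop within 6 mm of where it stood, and the weight stands upright (within 0.1 rad), grip upward, at rest and released on the bar, its centre within 18 mm of the bar's centre line and between the pin and the free end (all of step 2 and y of stop in the frame of bar between 0.057 and 0.0625 m and x of stop in the frame of bar between 0.06 and 0.185 m and distance of stop from where it was at the start of the episode below 0.006 m and angle between bar's own z axis and vertical below 0.05 rad and x of weight in the frame of bar between 0.03 and 0.18 m and y of weight in the frame of bar between -0.018 and 0.018 m and linear speed of each of weight, bar below 0.02 m/s); the robot touches nothing.
It fails at once if the stop is shoved more than 10 mm (distance of stop from where it was at the start of the episode above 0.01 m).
It fails at once if a bystander is moved more than 20 mm (distance of any of pipe, hammer, lug from where it was at the start of the episode above 0.02 m).
It also fails if it takes over 69 s, if anything falls off the work surface, if the arm or the gripper's body presses on something with over 40 N, if the wrist force passes 120 N, or if a joint passes its speed limit or range.

### The arm

A 6-joint arm with a two-finger parallel gripper is mounted at the origin on the work surface. World frame = base frame: x ahead of the robot, y to its left, z up, the work surface at z = 0. Lengths are in m, angles in rad, forces in N, time in s.
With the tool pointing down it reaches from about 0.35 to 0.975 m from the base axis. Payload 4.9 kg.
Tool frame: the origin (TCP) lies on the mounting face of the last link; the fingertips stand 173 mm ahead of it and the grasp point (between the pads) lies ctrl.pinch_z ahead of it (ctrl.pinch_z is the distance from the TCP to the grasp point, in m); z points along the fingers, y is the line along which they close (so a half turn about z gives the same grasp; the last joint's range is limited). The gripper opens to 85 mm and grips with 20 to 120 N. Pads are 22 mm wide; open, the fingers measure 114 mm over their backs; the gripper's body (76 mm by 85 mm) begins 54 mm behind the grasp point. The pads swing forward as they close: fully open they stand 13 mm farther back than shut.
Start: joints at [1.119, 0.053, 1.613, -0, 1.476, -0.119], TCP at [0.204, 0.591, 0.405] pointing down, gripper open.
Joint ranges: [-3.01, 3.01], [-1.01, 2.22], [0.06, 2.58], [-1.02, 4.17], [0.09, 2.62], [-3.14, 3.14]. Speed limits (rad/s): [2.57, 2.57, 3.14, 3.14, 3.14, 3.14].

### API

Orientations are given as a rotation vector (axis times angle).
In Python, from station import telemetry, eyes, ctrl gives the robot as it stands.
- The arm moves only by the tool apply_moves, never from a script. Its argument "plan" is a list of rows, each a list of 5 numbers: the finger opening in m, from 0 to 0.0854, then the shift along the tool's x, y, z in m, then the turn about the tool's z in rad. In form: [[jaw, x, y, z, roll], ...]. A call has 1 to 12 rows; each row is the pose to reach, as a shift and turn from the pose commanded when the call began, along the tool's axes at that moment; what a row does not reach only later rows make up. A row lasts 1/12 s, in which the tool goes at most 41.7 mm and 7.16 degrees, less where a joint would pass 70% of its speed; a pose out of reach is approached as far as the arm can. A call with a gripper value outside its range is refused whole. The fingers move at their own pace and stop on an object; "newtons" is the grip in N (left out, the last holds). Time passes only in rows, so rows that repeat a pose let the fingers close. It gives the time, the measured TCP pose, the force, the opening and the grip force at its end, in the units of the state.
- telemetry.get_obs(): the state, without advancing time (a new reading comes with each control period).
- eyes.get_image(name): name is "scene" or "top" or "wrist"; returns a dict with "img" (400x640x3 uint8, blue, green, red), "range_z" (400x640 float32, m along the optical axis (not along the pixel's ray), 0 where there is no reading), "K" (3x3 intrinsics, pixels), "pose" (4x4, takes a point from camera to world coordinates); the wrist camera has in their place "hand_eye" (4x4, takes a point from camera to tool coordinates, whose origin is the TCP and whose axes are the flange's). Camera axes: x right, y down, z forward; pixel columns grow to the right and rows downward; lengths in m; the calibration is good to about 2 mm. A picture is of the moment at which its call begins: read the wrist's pose just before it.
- ctrl.finish_job(): hands the job in; it is judged then, once.
Trained networks look in a picture, given as the dict that the camera call returned (one of the last four; its "shot" number tells which), for a name from the list of things; names that differ only in an ending like _2 or _b are one class to them, and where a whole thing is asked for, a point or a joint stands for the part that bears it (a point fixed in the world has none). Each returns a list of dicts, best first, with "confidence" (0 to 1); they miss things now and then, are a little off and sometimes report something else, mostly with a low value. They report only what shows in the picture. A call takes as long as a camera call. They do not tell look-alikes from the thing itself.
- eyes.search_frame(thing, picture): "box" ([left, top, right, bottom] in pixels, round what is visible of it).
- eyes.outline_of(thing, picture): "region" (400x640 bool, what is visible of it) and "box" ([left, top, right, bottom] in pixels, round what is visible of it).
- eyes.tip_of(thing, picture): "point" ([column, row] in pixels: a listed point, or the origin of a listed thing).
The state is a dict: "t": time; "q": joint angles; "dq": joint speeds; "effort": joint torques, N m; "tool_pos": TCP position; "tool_rot": TCP orientation; "contact_force": force on the tool from outside, world axes, zero at the start; "wrist_torque": the same for the moment, N m; "opening": finger opening in m; "grip_force": force on a finger pad.
Only numpy, scipy, OpenCV 4.12 (cv2) and the standard library are available. Lean on these libraries where they do the work, as an engineer would, in place of code of your own. Each camera call takes 0.05 s, during which the arm holds its last target. There are 200 camera calls.

## Working session

There is one attempt and no reset: what is moved stays moved. The work goes in short steps, Python scripts to look and compute and a tool call to move; the robot and the scene stay as the last step left them, time stands still between calls to the robot, and variables do not carry over. Pictures are saved under pics/ and viewed, at most 10 in all, crops included, and the job is handed in when it is done.

Besides the shell and the picture viewer there is one more tool, called after "Emit:" as name([rows], argument=value, ...), one row to a line, values as JSON. apply_moves: Moves the arm, as the interface text tells. Its arguments: {"type":"object","properties":{"plan":{"type":"array","items":{"type":"array","items":{"type":"number"}}},"newtons":{"type":"number"}},"required":["plan"]}

```bash
ls; mkdir -p pics
cat > h.py <<'E'
import numpy as np, cv2
from station import telemetry, eyes, ctrl
from scipy.spatial.transform import Rotation as R
def Tcam(name,p,obs=None):
    if name!='wrist': return p['pose']
    T=np.eye(4);T[:3,:3]=R.from_rotvec(obs['tool_rot']).as_matrix();T[:3,3]=obs['tool_pos'];return T@p['hand_eye']
def cloud(p,T):
    z=p['range_z'];K=p['K'];v,u=np.indices(z.shape)
    P=np.stack([(u-K[0,2])/K[0,0]*z,(v-K[1,2])/K[1,1]*z,z],-1)
    W=P@T[:3,:3].T+T[:3,3];W[z<=0]=np.nan;return W
E
python3 - <<'E'
from h import *
o=telemetry.get_obs();print(o,ctrl.pinch_z)
for n in('top','scene'):
    p=eyes.get_image(n);cv2.imwrite(f'pics/{n}0.png',p['img']);W=cloud(p,Tcam(n,p,o))
    print(n,Tcam(n,p,o).round(3).tolist())
    for t in('fixture','bar','stop','tray','weight','pipe','hammer','lug'):
        for d in eyes.outline_of(t,p)[:3]:
            w=W[d['region']];w=w[~np.isnan(w[:,0])]
            print(t,round(d['confidence'],2),np.round(d['box']).astype(int).tolist(),np.median(w,0).round(3),'z95',np.percentile(w[:,2],95).round(3) if len(w) else None)
E
```

```text
pics
{'t': 0.0, 'q': array([ 1.11901506e+00,  5.33733710e-02,  1.61434432e+00,  1.32152636e-05,
        1.47597779e+00, -1.18996093e-01]), 'dq': array([ 0.00010306,  0.00099968, -0.00055764, -0.00120042, -0.001001  ,
        0.00068802]), 'effort': array([-1.87463284e-04, -3.93695140e+01, -3.70169020e+01, -1.61901248e-04,
        7.36112619e-03, -6.52082122e-07]), 'tool_pos': array([0.20404733, 0.59046099, 0.40342234]), 'tool_rot': array([-0.52023049, -3.09760488,  0.00316307]), 'contact_force': array([-0.36414638,  0.31804971, -0.69027819]), 'wrist_torque': array([-0.02240037, -0.0152993 , -0.01894708]), 'grip_force': 0.0, 'opening': 0.08575905171695082} 0.1547
top [[-0.029, -0.994, 0.11, 0.326], [-1.0, 0.028, -0.003, 0.045], [-0.0, -0.11, -0.994, 1.256], [0.0, 0.0, 0.0, 1.0]]
fixture 0.63 [310, 119, 426, 249] [ 0.506 -0.076  0.007] z95 0.012
bar 0.86 [446, 276, 521, 300] [ 0.209 -0.377  0.009] z95 0.013
bar 0.59 [344, 140, 412, 195] [ 0.543 -0.086  0.019] z95 0.024
bar 0.58 [466, 169, 502, 240] [ 0.466 -0.396  0.021] z95 0.026
stop 0.59 [346, 210, 375, 240] [ 0.386 -0.041  0.047] z
[... 503 characters left out ...]
5 0.015
fixture 0.58 [442, 157, 461, 184] [0.532 0.474 0.012] z95 0.076
bar 0.81 [266, 234, 336, 253] [ 0.544 -0.089  0.022] z95 0.026
bar 0.8 [136, 198, 206, 225] [ 0.211 -0.38   0.012] z95 0.017
stop 0.55 [282, 189, 306, 215] [ 0.398 -0.049  0.049] z95 0.054
tray 0.77 [393, 174, 454, 218] [0.566 0.328 0.007] z95 0.026
weight 0.8 [412, 172, 430, 200] [0.546 0.319 0.04 ] z95 0.081
weight 0.79 [415, 222, 438, 249] [0.721 0.215 0.035] z95 0.076
pipe 0.66 [212, 300, 240, 334] [ 0.68  -0.377  0.043] z95 0.071
pipe 0.43 [174, 240, 211, 295] [ 0.503 -0.4    0.024] z95 0.029
hammer 0.66 [172, 240, 213, 297] [ 0.509 -0.4    0.024] z95 0.029
lug 0.81 [441, 154, 464, 186] [0.533 0.476 0.011] z95 0.076
```

Run:
```python
from h import *
a=cv2.imread('pics/top0.png')[60:320,130:550];cv2.imwrite('pics/c1.png',cv2.resize(a,None,fx=1.9,fy=1.9,interpolation=cv2.INTER_CUBIC))
b=cv2.imread('pics/scene0.png')[140:350,120:480];cv2.imwrite('pics/c2.png',cv2.resize(b,None,fx=2.2,fy=2.2,interpolation=cv2.INTER_CUBIC))
```

```text
(no output)
```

View pics/c1.png

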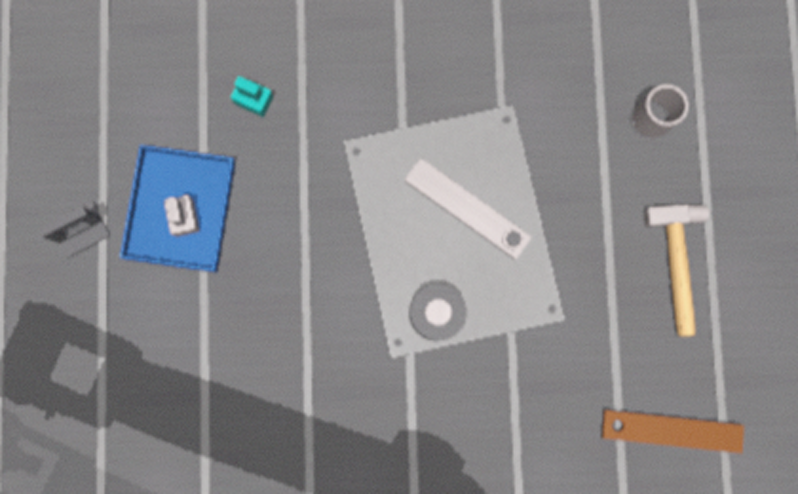

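View pics/c2.png

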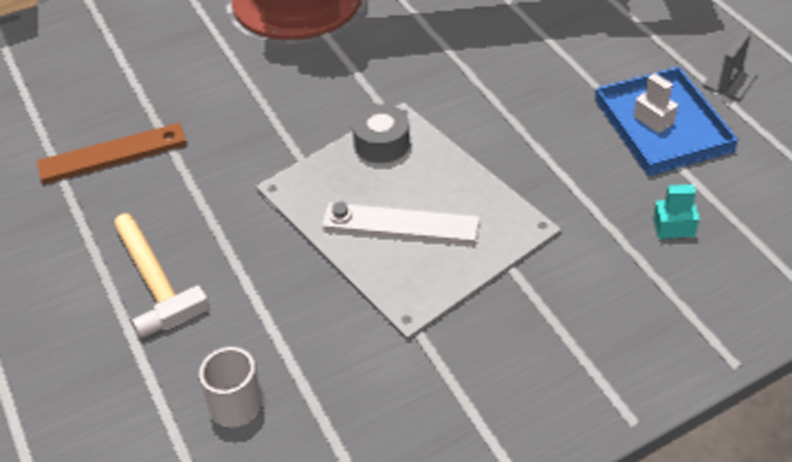

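The white block in the blue tray (top px ~225,174) is the plain-steel weight; the turquoise one (263,110) is the look-alike. The whitish bar with the pin (top px 344–412, 140–195) is the bar. The brown one (446–521, 276–300) is its look-alike. The dark disc (360,225) is the stop.

```bash
cat >> h.py <<'E'
def shift(target,yaw_x=None):
    """tool-frame shift [x,y,z] & roll to put TCP at target with tool x axis at world heading yaw_x"""
    o=telemetry.get_obs();M=R.from_rotvec(o['tool_rot']).as_matrix()
    d=M.T@(np.array(target)-o['tool_pos']); r=0
    if yaw_x is not None:
        v=M.T@[np.cos(yaw_x),np.sin(yaw_x),0]; r=np.arctan2(v[1],v[0])
    return d.round(4),round(float(r),3)
def measure(name,obs,p=None,verbose=1):
    p=p or eyes.get_image(name);T=Tcam(name,p,obs);W=cloud(p,T);out={}
    g=cv2.cvtColor(p['img'],cv2.COLOR_BGR2HSV)
    for t in('bar','stop','weight','tray'):
        for d in eyes.outline_of(t,p)[:3]:
            w=W[d['region']];w=w[~np.isnan(w[:,0])]
            if len(w)<30: continue
            zt=np.percentile(w[:,2],90);top=w[w[:,2]>zt-(0.006 if t!='weight' else .006)]
            r=cv2.minAreaRect((top[:,:2]*1000).astype(np.float32))
            print(name,t,round(d['confidence'],2),'top z',zt.round(4),'rect c',np.round(r[0],1),'size',np.round(r[1],1),'ang',round(r[2],1),'hsv',np.median(g[d['region']],0))
    return p,W
E
python3 - <<'E'
from h import *
o=telemetry.get_obs()
for n in('top','scene'): p,W=measure(n,o)
p=eyes.get_image('wrist');print(p['hand_eye'].round(3).tolist(),p['K'].tolist())
print(R.from_rotvec(o['tool_rot']).as_matrix().round(3).tolist())
print(shift([0.5,-0.05,0.45],0.0))
E
```

```text
top bar 0.86 top z 0.0222 rect c [540.  -92.4] size [198.6  40.5] ang 52.2 hsv [  3.  11. 222.]
top bar 0.58 top z 0.0122 rect c [ 208.6 -374.8] size [201.5  40.1] ang 82.2 hsv [ 13. 148. 171.]
top bar 0.22 top z 0.025 rect c [ 440.9 -395.8] size [ 88.1 186.1] ang 88.6 hsv [ 17.  86. 219.]
top stop 0.64 top z 0.0504 rect c [388.3 -40.8] size [75.4 78. ] ang 88.1 hsv [140.   5. 143.]
top weight 0.54 top z 0.0732 rect c [716.4 221.3] size [32.7 14.1] ang 62.4 hsv [ 89. 186. 174.]
top weight 0.52 top z 0.0787 rect c [539.  325.8] size [33.4 14.2] ang 8.9 hsv [  6.   11.  199.5]
top tray 0.67 top z 0.0197 rect c [553.  333.6] size [140.8 170.3] ang 80.4 hsv [106. 156. 198.]
top tray 0.56 top z 0.0108 rect c [511.1 -70.3] size [329.9 259.9] ang 10.5 hsv [ 10.   3. 183.]
scene bar 0.58 top z 0.0157 rect c [ 206.5 -376.3] size [199.1  49. ] ang 82.5 hsv [ 11. 156. 181.]
scene stop 0.81 top z 0.0531 rect c [386.2 -42.8] size [74.  84.8] ang 63.6 hsv [135.   5. 139.]
scene weight 0.84 top z 0.0744 rect c [714.9 220.8] size [34.5 18.7] ang 59.7 hsv [ 88. 162. 124.]
scene weight 0.64 top z 0.0786 rect c [537.3 324.1] size [37.8 17.4] ang 12.8 hsv [  4.  19. 126.]
scene tray 0.59 top z 0.0235 rect c [551.2 332.9] size [144.3 177. ] ang 81.1 hsv [108. 155. 185.]
[[-0.001, -0.966, -0.26, 0.063], [1.0, -0.001, 0.0, 0.001], [-0.001, -0.26, 0.966, 0.031], [0.0, 0.0, 0.0, 1.0]] [[333.2471451319678, 0.0, 322.3881464135746], [0.0, 333.2471451319678, 197.42684707906284], [0.0, 0.0, 1.0]]
[[-0.945, 0.327, 0.0], [0.327, 0.945, 0.0], [-0.0, 0.0, -1.0]]
(array([-0.4889, -0.5089, -0.0453]), 2.809)
```

Run:
```python
from h import *
print(shift([0.62,-0.053,0.30],np.radians(142.2)))
```

```text
(array([-0.6033, -0.4725,  0.1047]), 0.327)
```

Emit:
apply_moves([
  [0,-0.603,-0.4725,0.105,0.327],
  [0,-0.603,-0.4725,0.105,0.327],
  [0,-0.603,-0.4725,0.105,0.327],
  [0,-0.603,-0.4725,0.105,0.327],
  [0,-0.603,-0.4725,0.105,0.327],
  [0,-0.603,-0.4725,0.105,0.327],
  [0,-0.603,-0.4725,0.105,0.327],
  [0,-0.603,-0.4725,0.105,0.327],
  [0,-0.603,-0.4725,0.105,0.327],
  [0,-0.603,-0.4725,0.105,0.327],
  [0,-0.603,-0.4725,0.105,0.327],
  [0,-0.603,-0.4725,0.105,0.327],
], newtons=40)

```text
t: 2.45
tool_pos: [0.4735, 0.1726, 0.3369]
tool_rot: [1.018, 2.971, 0.001]
contact_force: [1.0, 0.2, 0.2]
opening: 0.0
grip_force: 0.0
```

Run:
```python
from h import *
print(telemetry.get_obs()['q'].round(2),shift([0.62,-0.053,0.30],np.radians(142.2)))
```

```text
[ 0.2  -0.19  1.96  0.    1.37 -0.71] (array([-0.254 , -0.0885,  0.037 ]), -0.0)
```

Emit:
apply_moves([
  [0,-0.254,-0.0885,0.037,0],
  [0,-0.254,-0.0885,0.037,0],
  [0,-0.254,-0.0885,0.037,0],
  [0,-0.254,-0.0885,0.037,0],
  [0,-0.254,-0.0885,0.037,0],
  [0,-0.254,-0.0885,0.037,0],
  [0,-0.254,-0.0885,0.037,0],
  [0,-0.254,-0.0885,0.037,0],
  [0,-0.254,-0.0885,0.037,0],
])

```text
t: 3.2
tool_pos: [0.6196, -0.0521, 0.2994]
tool_rot: [-1.02, -2.97, -0.0]
contact_force: [0.9, 0.3, -0.4]
opening: 0.0002
grip_force: 0.0
```

Run:
```python
from h import *
o=telemetry.get_obs();print(o['tool_pos'],shift([0.62,-0.053,0.1865],np.radians(142.2)))
p,W=measure('wrist',o);cv2.imwrite('pics/w1.png',p['img'])
```

```text
[ 0.61958065 -0.05209063  0.29936424] (array([-0.001 , -0.0004,  0.1129]), -0.002)
wrist bar 0.56 top z 0.0224 rect c [540.9 -91.3] size [200.8  40.2] ang 52.3 hsv [  0.   7. 132.]
```

View pics/w1.png

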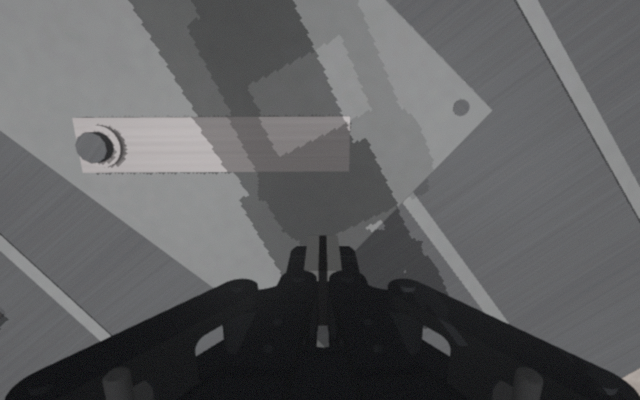

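Emit:
apply_moves([
  [0,-0.001,0,0.03,0],
  [0,-0.001,0,0.06,0],
  [0,-0.001,0,0.09,0],
  [0,-0.001,0,0.106,0],
  [0,-0.001,0,0.113,0],
  [0,-0.001,0,0.113,0],
])

```text
t: 3.95
tool_pos: [0.6194, -0.0507, 0.1857]
tool_rot: [-1.015, -2.97, 0.001]
contact_force: [-1.2, 0.1, 0.1]
opening: -0.0001
grip_force: 0.0
```

```bash
cat >> h.py <<'E'
pin=np.array([.4915,-.1551])
def finger(th,b=(.160,-.031)):
    c,s=np.cos(th),np.sin(th);return pin+np.array([c*b[0]-s*b[1],s*b[0]+c*b[1]])
E
python3 - <<'E'
from h import *
o=telemetry.get_obs();print(o['tool_pos'],o['contact_force'],o['wrist_torque'])
for d in range(52,101,4):
    t=np.radians(d);print(d,shift([*finger(t),o['tool_pos'][2]],t+np.pi/2))
E
```

```text
[ 0.61937245 -0.05072546  0.1856575 ] [-1.17400614  0.11863953  0.11317765] [-0.0097669   0.02780341 -0.0104961 ]
52 (array([ 0.0055, -0.0009,  0.    ]), 0.005)
56 (array([0.0167, 0.0009, 0.    ]), -0.065)
60 (array([0.0281, 0.0019, 0.0001]), -0.135)
64 (array([0.0394, 0.0022, 0.0001]), -0.205)
68 (array([0.0508, 0.0016, 0.0001]), -0.275)
72 (array([0.0621, 0.0003, 0.0002]), -0.344)
76 (array([ 0.0733, -0.0019,  0.0002]), -0.414)
80 (array([ 0.0843, -0.0048,  0.0002]), -0.484)
84 (array([ 0.095 , -0.0084,  0.0002]), -0.554)
88 (array([ 0.1055, -0.0128,  0.0003]), -0.624)
92 (array([ 0.1157, -0.0179,  0.0003]), -0.694)
96 (array([ 0.1255, -0.0238,  0.0003]), -0.763)
100 (array([ 0.1348, -0.0303,  0.0004]), -0.833)
```

Emit:
apply_moves([
  [0,0.0055,-0.001,0,0],
  [0,0.011,0,0,-0.03],
  [0,0.0167,0.001,0,-0.065],
  [0,0.0225,0.0015,0,-0.1],
  [0,0.028,0.002,0,-0.135],
  [0,0.034,0.002,0,-0.17],
  [0,0.0395,0.002,0,-0.205],
  [0,0.045,0.002,0,-0.24],
  [0,0.051,0.0015,0,-0.275],
  [0,0.0565,0.001,0,-0.31],
  [0,0.062,0,0,-0.345],
  [0,0.062,0,0,-0.345],
])

```text
t: 4.95
tool_pos: [0.571, -0.013, 0.1884]
tool_rot: [0.488, 3.1, 0.0]
contact_force: [0.3, -0.1, -0.2]
opening: 0.0003
grip_force: 0.0
```

Run:
```python
from h import *
o=telemetry.get_obs();print(o['tool_pos'],o['contact_force'],o['wrist_torque'])
p,W=measure('wrist',o);measure('top',o)
for d in range(74,105,3):
    t=np.radians(d);print(d,shift([*finger(t),0.1862],t+np.pi/2))
```

```text
[ 0.57097258 -0.01295114  0.18837269] [ 0.33710523 -0.0530653  -0.24253791] [ 0.02488562 -0.00122792 -0.01534634]
wrist bar 0.82 top z 0.0223 rect c [524.8 -60.5] size [160.   40.8] ang 71.3 hsv [  0.   8. 131.]
top bar 0.78 top z 0.0235 rect c [ 494.9 -110.8] size [ 69.7 134.7] ang 10.9 hsv [  3.  11. 229.]
top bar 0.68 top z 0.0121 rect c [ 208.5 -375.3] size [200.9  40.2] ang 82.2 hsv [ 13. 146. 177.]
top weight 0.64 top z 0.0778 rect c [539.4 325.5] size [34.6 14.4] ang 10.6 hsv [112.   12.  197.5]
top weight 0.62 top z 0.0731 rect c [528.3 481. ] size [13.7 68.6] ang 26.0 hsv [134.   7. 129.]
top weight 0.52 top z 0.0735 rect c [716.4 221.7] size [34.  13.4] ang 63.9 hsv [ 89.  185.  179.5]
top tray 0.55 top z 0.0197 rect c [553.1 333.7] size [142.1 171.1] ang 80.5 hsv [106. 154. 203.]
74 (array([0.0067, 0.002 , 0.0005]), -0.036)
77 (array([0.0152, 0.0031, 0.0005]), -0.088)
80 (array([0.0237, 0.0037, 0.0005]), -0.14)
83 (array([0.0322, 0.0039, 0.0005]), -0.193)
86 (array([0.0407, 0.0037, 0.0005]), -0.245)
89 (array([0.0492, 0.003 , 0.0005]), -0.298)
92 (array([0.0577, 0.0019, 0.0005]), -0.35)
95 (array([0.0661, 0.0003, 0.0005]), -0.402)
98 (array([ 0.0744, -0.0017,  0.0005]), -0.455)
101 (array([ 0.0826, -0.0041,  0.0005]), -0.507)
104 (array([ 0.0906, -0.007 ,  0.0005]), -0.559)
```

Emit:
apply_moves([
  [0,0.0067,0.002,0.0005,-0.036],
  [0,0.011,0.0025,0.0005,-0.062],
  [0,0.0152,0.003,0.0005,-0.088],
  [0,0.0195,0.0035,0.0005,-0.114],
  [0,0.0237,0.0037,0.0005,-0.14],
  [0,0.0322,0.0039,0.0005,-0.193],
  [0,0.0407,0.0037,0.0005,-0.245],
  [0,0.0492,0.003,0.0005,-0.298],
  [0,0.0577,0.002,0.0005,-0.35],
  [0,0.0661,0.0005,0.0005,-0.402],
  [0,0.0744,-0.0017,0.0005,-0.455],
  [0,0.0744,-0.0017,0.0005,-0.455],
])

```text
t: 6.45
tool_pos: [0.4985, 0.0081, 0.186]
tool_rot: [0.223, -3.132, -0.001]
contact_force: [0.5, -1.1, -1.9]
opening: -0.0002
grip_force: 0.0
```

Run:
```python
from h import *
o=telemetry.get_obs();print(o['tool_pos'],o['contact_force'],o['wrist_torque'])
p,W=measure('wrist',o);measure('top',o);cv2.imwrite('pics/w2.png',p['img'])
for d in range(98,115,1):
    t=np.radians(d);print(d,shift([*finger(t),0.1862],t+np.pi/2))
```

```text
[0.49848655 0.00810487 0.18603791] [ 0.48208467 -1.06437529 -1.86358614] [-0.03382484  0.04590484  0.06448665]
wrist bar 0.89 top z 0.0224 rect c [478.4 -54.8] size [ 40.9 159.1] ang 8.3 hsv [  0.   7. 139.]
wrist stop 0.81 top z 0.0503 rect c [419.  -35.1] size [18.  65.2] ang 9.0 hsv [110.  10.  77.]
top bar 0.94 top z 0.0226 rect c [480.6 -75.8] size [ 39.9 198.4] ang 8.6 hsv [  3.  11. 225.]
top bar 0.8 top z 0.0121 rect c [ 208.6 -374.7] size [200.7  40. ] ang 82.2 hsv [ 13. 147. 174.]
top stop 0.55 top z 0.0501 rect c [371.6 -57.7] size [33.6 84. ] ang 55.2 hsv [150.   5. 144.]
top weight 0.78 top z 0.0779 rect c [539.5 325.8] size [33.7 14.5] ang 9.9 hsv [110.  12. 193.]
top weight 0.58 top z 0.0192 rect c [552.3 333.6] size [141.4 169.4] ang 79.9 hsv [106. 155. 201.]
top weight 0.54 top z 0.0727 rect c [717.1 221.6] size [34.8 15.1] ang 64.6 hsv [ 89.  184.  173.5]
top tray 0.58 top z 0.0198 rect c [552.9 333.6] size [141.7 170. ] ang 79.7 hsv [106. 155. 201.]
98 (array([ 0.    , -0.0001, -0.0001]), 0.0)
99 (array([ 0.0028,  0.0005, -0.0001]), -0.017)
100 (array([ 0.0056,  0.0009, -0.0001]), -0.034)
101 (array([ 0.0084,  0.0014, -0.0001]), -0.052)
102 (array([ 0.0112,  0.0017, -0.0001]), -0.069)
103 (array([ 0.0141,  0.002 , -0.0001]), -0.087)
104 (array([ 0.0169,  0.0023, -0.0001]), -0.104)
105 (array([ 0.0197,  0.0025, -0.    ]), -0.122)
106 (array([ 0.0226,  0.0027, -0.    ]), -0.139)
107 (array([ 0.0254,  0.0028, -0.    ]), -0.157)
108 (array([ 0.0283,  0.0029, -0.    ]), -0.174)
109 (array([ 0.0311,  0.0029, -0.    ]), -0.192)
110 (array([ 0.034 ,  0.0029, -0.    ]), -0.209)
111 (array([ 0.0368,  0.0028, -0.    ]), -0.226)
112 (array([ 0.0396,  0.0027, -0.    ]), -0.244)
113 (array([ 0.0425,  0.0025, -0.    ]), -0.261)
114 (array([ 0.0453,  0.0023, -0.    ]), -0.279)
```

View pics/w2.png

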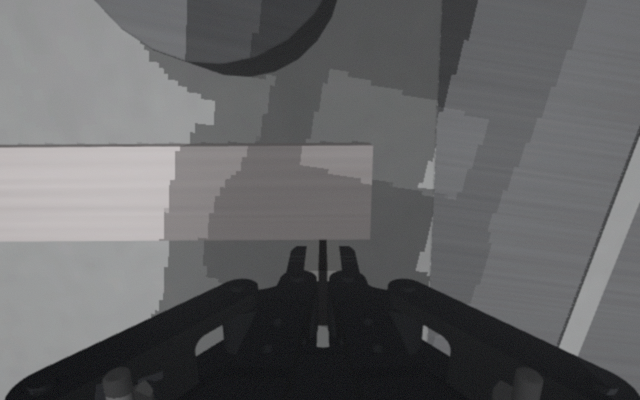

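Emit:
apply_moves([
  [0,0.004,0.0007,0,-0.025],
  [0,0.008,0.0013,0,-0.05],
  [0,0.012,0.0018,0,-0.075],
  [0,0.016,0.0022,0,-0.1],
  [0,0.02,0.0025,0,-0.125],
])

```text
t: 7.37
tool_pos: [0.48, 0.0075, 0.1865]
tool_rot: [-0.417, 3.112, 0.0]
contact_force: [2.1, 1.6, -1.1]
opening: -0.0001
grip_force: 1.0
```

Emit:
apply_moves([
  [0,0.002,0,0,-0.012],
  [0,0.004,0,0,-0.024],
])

```text
t: 7.53
tool_pos: [0.476, 0.0065, 0.1865]
tool_rot: [-0.453, 3.108, 0.001]
contact_force: [2.0, 2.6, -0.4]
opening: 0.0
grip_force: 1.2
```

```bash
cat >> h.py <<'E'
def force(n=8):
    F=[];P=[]
    for i in range(n):
        o=telemetry.get_obs();M=R.from_rotvec(o['tool_rot']).as_matrix();F.append(M.T@o['contact_force']);P.append(o['tool_pos']);p=eyes.get_image('top')
    print('t',o['t'],'F on tool, tool axes',np.mean(F,0).round(2),'sd',np.std(F,0).round(2),'pos',np.mean(P,0).round(4));return p,o
E
python3 - <<'E'
from h import *
p,o=force(6);measure('top',o,p)
E
```

```text
t 7.7833 F on tool, tool axes [-1.37  0.79 -0.28] sd [0.72 0.76 0.38] pos [0.4759 0.0064 0.1865]
top bar 0.94 top z 0.0224 rect c [469.5 -79. ] size [ 39.7 197.8] ang 17.0 hsv [  3.  11. 224.]
top bar 0.88 top z 0.0121 rect c [ 208.7 -374.2] size [200.8  40. ] ang 82.2 hsv [ 13. 147. 174.]
top weight 0.71 top z 0.0733 rect c [715.5 220.3] size [31.  14.8] ang 64.4 hsv [ 89. 188. 185.]
top weight 0.68 top z 0.0783 rect c [538.5 325.4] size [31.1 14.3] ang 10.8 hsv [  6.  11. 200.]
top tray 0.95 top z 0.0199 rect c [553.1 333.4] size [141.3 170.5] ang 80.2 hsv [106. 155. 200.]
```

Emit:
apply_moves([
  [0,0.001,0,0,-0.006],
  [0,0.002,0,0,-0.012],
  [0,0.003,0,0,-0.018],
  [0,0.004,0,0,-0.024],
])

```text
t: 8.37
tool_pos: [0.472, 0.0054, 0.1864]
tool_rot: [-0.491, 3.102, 0.001]
contact_force: [1.9, 2.3, -0.4]
opening: 0.0001
grip_force: 1.5
```

Emit:
apply_moves([
  [0,0.0005,0,0,0],
  [0,0.001,0,0,0],
])

```text
t: 8.53
tool_pos: [0.471, 0.005, 0.1864]
tool_rot: [-0.49, 3.103, 0.0]
contact_force: [2.3, 2.9, 0.8]
opening: 0.0
grip_force: 1.5
```

Run:
```python
from h import *
p,o=force(5);measure('top',o,p)
```

```text
t 8.7333 F on tool, tool axes [-2.9   1.72 -0.42] sd [0.4  0.2  0.48] pos [0.471  0.0049 0.1863]
top bar 0.57 top z 0.0122 rect c [ 208.5 -375.5] size [201.7  40. ] ang 82.2 hsv [ 13. 147. 174.]
top bar 0.55 top z 0.0233 rect c [467.4 -80.4] size [ 39.9 199.6] ang 18.2 hsv [  3.  11. 218.]
top stop 0.71 top z 0.0193 rect c [552.4 333.5] size [141.3 170.1] ang 80.6 hsv [106. 155. 200.]
top stop 0.56 top z 0.0506 rect c [400.5 -57.8] size [74.3 30.6] ang 38.6 hsv [144.   8. 141.]
top weight 0.78 top z 0.0776 rect c [539.3 325.7] size [34.1 14.4] ang 11.7 hsv [111.  12. 193.]
top weight 0.55 top z 0.0733 rect c [716.4 221.3] size [32.7 14. ] ang 64.7 hsv [ 89. 184. 174.]
top tray 0.92 top z 0.0196 rect c [553.1 333.5] size [141.3 170.6] ang 80.2 hsv [106. 155. 200.]
```

Emit:
apply_moves([
  [0,0.0005,0,0,0],
  [0,0.001,0,0,0],
  [0,0.001,0,0,0],
])

```text
t: 9.23
tool_pos: [0.47, 0.0046, 0.1863]
tool_rot: [-0.49, 3.103, 0.0]
contact_force: [1.4, 2.5, 0.3]
opening: 0.0001
grip_force: 1.4
```

Emit:
apply_moves([
  [0,0.0005,0,0,0],
  [0,0.001,0,0,0],
  [0,0.001,0,0,0],
])

```text
t: 9.48
tool_pos: [0.4691, 0.0043, 0.1863]
tool_rot: [0.49, -3.103, -0.0]
contact_force: [1.8, 2.4, -0.0]
opening: 0.0003
grip_force: 1.4
```

Run:
```python
from h import *
p,o=force(5)
```

```text
t 9.6833 F on tool, tool axes [-2.44  1.91 -0.29] sd [0.66 0.26 0.23] pos [0.4691 0.0043 0.1863]
```

Emit:
apply_moves([
  [0,0.0005,0,0,0],
  [0,0.001,0,0,0],
  [0,0.001,0,0,0],
])

```text
t: 9.98
tool_pos: [0.4681, 0.004, 0.1863]
tool_rot: [0.49, -3.103, -0.0]
contact_force: [2.3, 3.5, -0.7]
opening: 0.0003
grip_force: 1.3
```

Emit:
apply_moves([
  [0,0.0005,0,0,0],
  [0,0.001,0,0,0],
  [0,0.001,0,0,0],
])

```text
t: 10.23
tool_pos: [0.4671, 0.0037, 0.1862]
tool_rot: [0.49, -3.103, 0.0]
contact_force: [2.1, 2.6, -1.1]
opening: -0.0004
grip_force: 1.2
```

Run:
```python
from h import *
p,o=force(5);measure('top',o,p)
```

```text
t 10.4333 F on tool, tool axes [-2.12  1.83  0.85] sd [0.55 0.54 0.51] pos [0.4672 0.0037 0.1862]
top bar 0.68 top z 0.0232 rect c [459.6 -83.3] size [ 47.2 200.3] ang 22.7 hsv [  3.  11. 215.]
top bar 0.58 top z 0.0123 rect c [ 208.6 -375.2] size [201.8  40. ] ang 82.1 hsv [ 13. 147. 174.]
top stop 0.45 top z 0.0503 rect c [402.9 -55. ] size [70.5 26. ] ang 48.3 hsv [150.  11. 108.]
top weight 0.87 top z 0.0773 rect c [539.5 326.2] size [33.5 14.8] ang 12.0 hsv [109.  12. 194.]
top weight 0.64 top z 0.0737 rect c [716.3 220.7] size [32.4 14.2] ang 63.3 hsv [ 89.  187.  180.5]
top tray 0.9 top z 0.0191 rect c [553.4 333.8] size [141.8 171.1] ang 80.1 hsv [106. 155. 200.]
```

Emit:
apply_moves([
  [0,0.0005,0,0,0],
  [0,0.001,0,0,0],
  [0,0.001,0,0,0],
])

```text
t: 10.93
tool_pos: [0.4666, 0.0035, 0.1864]
tool_rot: [-0.489, 3.101, 0.0]
contact_force: [5.0, 3.4, -3.3]
opening: -0.0003
grip_force: 2.7
```

Emit:
apply_moves([
  [0,0.0005,0,0,0],
  [0,0.001,0,0,0],
  [0,0.001,0,0,0],
])

```text
t: 11.18
tool_pos: [0.4661, 0.0033, 0.1867]
tool_rot: [-0.488, 3.099, 0.001]
contact_force: [7.5, 4.6, -3.1]
opening: -0.0
grip_force: 3.9
```

Run:
```python
from h import *
p,o=force(4);p=eyes.get_image('wrist');cv2.imwrite('pics/w3.png',p['img'])
```

```text
t 11.3333 F on tool, tool axes [-8.03  2.78  3.74] sd [0.38 0.42 0.42] pos [0.4661 0.0033 0.1867]
```

View pics/w3.png

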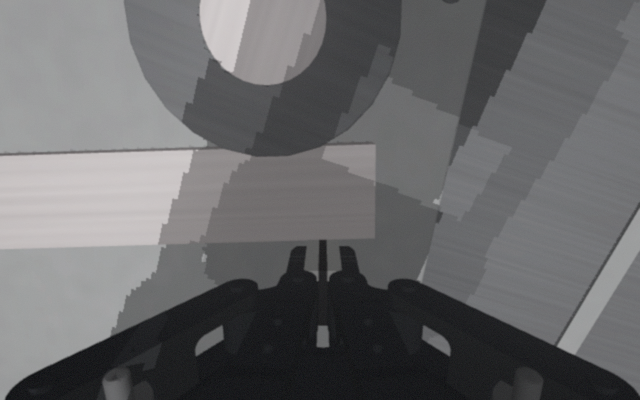

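Emit:
apply_moves([
  [0,0.0001,0,0,0],
  [0,0.0001,0,0,0],
  [0,0.0001,0,0,0],
  [0,0.0001,0,0,0],
  [0,0.0001,0,0,0],
  [0,0.0001,0,0,0],
  [0,0.0001,0,0,0],
  [0,0.0001,0,0,0],
])

```text
t: 12.1
tool_pos: [0.4661, 0.0033, 0.1868]
tool_rot: [-0.488, 3.099, 0.001]
contact_force: [6.5, 5.2, -3.4]
opening: 0.0002
grip_force: 4.0
```

Run:
```python
from h import *
p,o=force(3)
```

```text
t 12.2 F on tool, tool axes [-8.02  2.29  3.71] sd [0.36 0.51 0.35] pos [0.4661 0.0033 0.1868]
```

Emit:
apply_moves([
  [0,-0.001,0,0,0],
  [0,-0.003,0,0,0],
  [0,-0.008,0,0,0],
  [0,-0.012,0,-0.005,0],
  [0,-0.012,0,-0.04,0],
  [0,-0.012,0,-0.08,0],
  [0,-0.012,0,-0.12,0],
  [0,-0.012,0,-0.14,0],
  [0,-0.012,0,-0.14,0],
])

```text
t: 13.0
tool_pos: [0.4786, 0.0065, 0.3335]
tool_rot: [-0.488, 3.092, -0.006]
contact_force: [0.0, -0.0, 1.1]
opening: -0.0002
grip_force: 0.0
```

Run:
```python
from h import *
o=telemetry.get_obs();print(o['tool_pos'])
measure('wrist',o)
print(o['q'].round(2),shift([0.539+.0,0.3255,0.33],np.radians(191)))
```

```text
[0.47863712 0.00645206 0.33354994]
wrist bar 0.97 top z 0.0225 rect c [466.3 -79.7] size [ 40.2 200.4] ang 19.6 hsv [  0.   7. 174.]
wrist stop 0.62 top z 0.0507 rect c [392.4 -39.1] size [70.  79.5] ang 17.8 hsv [113.   7. 110.]
wrist weight 0.65 top z 0.0462 rect c [541.7 317.1] size [48.8 18.4] ang 11.6 hsv [150.   8.  69.]
wrist tray 0.62 top z 0.0232 rect c [510. 192.] size [287.4 109. ] ang 88.0 hsv [108. 149. 116.]
[-0.14 -0.26  2.02 -0.    1.37 -2.03] (array([-0.158 ,  0.2838, -0.0059]), 0.121)
```

Emit:
apply_moves([
  [0.05,-0.158,0.284,-0.006,0.121],
  [0.05,-0.158,0.284,-0.006,0.121],
  [0.05,-0.158,0.284,-0.006,0.121],
  [0.05,-0.158,0.284,-0.006,0.121],
  [0.05,-0.158,0.284,-0.006,0.121],
  [0.05,-0.158,0.284,-0.006,0.121],
  [0.05,-0.158,0.284,-0.006,0.121],
  [0.05,-0.158,0.284,-0.006,0.121],
  [0.05,-0.158,0.284,-0.006,0.121],
  [0.05,-0.158,0.284,-0.006,0.121],
  [0.05,-0.158,0.284,-0.006,0.121],
])

```text
t: 14.17
tool_pos: [0.5391, 0.3254, 0.3301]
tool_rot: [0.302, -3.123, 0.003]
contact_force: [0.7, -0.0, -0.8]
opening: 0.0499
grip_force: 0.0
```

Run:
```python
from h import *
o=telemetry.get_obs();print(o['tool_pos'],o['opening'])
p,W=measure('wrist',o);cv2.imwrite('pics/w4.png',p['img'])
q,_=measure('top',o)
print(o['q'].round(2),shift([0.539,0.3255,0.219],np.radians(191)))
```

```text
[0.53905259 0.32537399 0.33008388] 0.04991803713779264
wrist weight 0.9 top z 0.0799 rect c [540.4 327.4] size [34.2 13.8] ang 10.8 hsv [168.   7. 185.]
wrist weight 0.57 top z 0.0763 rect c [629.7 264.9] size [ 17.3 214.1] ang 69.6 hsv [ 89. 149. 110.]
wrist tray 0.9 top z 0.023 rect c [553.7 335. ] size [140.3 169.8] ang 80.1 hsv [107. 142. 166.]
top bar 0.79 top z 0.0223 rect c [464.  -81.3] size [ 43.3 199.9] ang 19.6 hsv [  3.  10. 233.]
top bar 0.57 top z 0.0118 rect c [ 208.6 -374.8] size [200.4  39.9] ang 82.2 hsv [ 13. 146. 179.]
top stop 0.6 top z 0.0506 rect c [388.2 -40.8] size [75.5 77.9] ang 88.0 hsv [140.   5. 151.]
top weight 0.56 top z 0.0735 rect c [716.8 221.9] size [35.  14.4] ang 63.8 hsv [ 89. 186. 181.]
top weight 0.53 top z 0.0406 rect c [505.1 275. ] size [140.9  26.5] ang 42.8 hsv [ 23.  16. 138.]
top tray 0.79 top z 0.0213 rect c [547.4 302.1] size [195.9 170.2] ang 80.4 hsv [108. 152. 147.]
[ 0.43  0.12  1.67 -0.    1.36 -1.34] (array([0.0005, 0.0004, 0.1136]), -0.0)
```

View pics/w4.png

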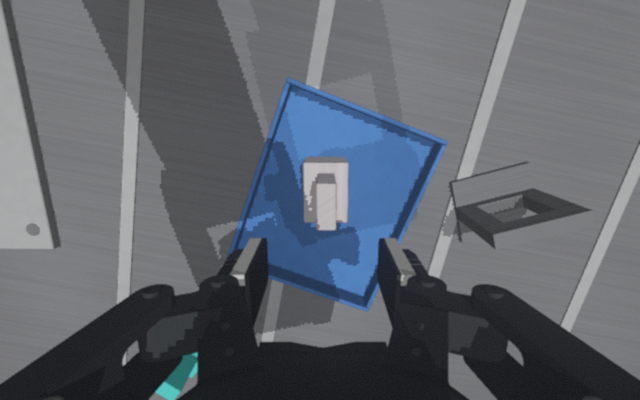

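Emit:
apply_moves([
  [0.05,-0.001,0.0015,0.035,0],
  [0.05,-0.001,0.0015,0.07,0],
  [0.05,-0.001,0.0015,0.095,0],
  [0.05,-0.001,0.0015,0.105,0],
  [0.05,-0.001,0.0015,0.111,0],
  [0.05,-0.001,0.0015,0.111,0],
  [0.0,-0.001,0.0015,0.111,0],
  [0.0,-0.001,0.0015,0.111,0],
  [0.0,-0.001,0.0015,0.111,0],
  [0.0,-0.001,0.0015,0.111,0],
  [0.0,-0.001,0.0015,0.111,0],
  [0.0,-0.001,0.0015,0.111,0],
], newtons=50)

```text
t: 15.67
tool_pos: [0.5412, 0.3277, 0.2238]
tool_rot: [-0.301, 3.123, 0.002]
contact_force: [0.5, -0.7, 5.4]
opening: 0.0133
grip_force: 50.6
```

Emit:
apply_moves([
  [0.0,0,0,-0.005,0],
  [0.0,0,0,-0.015,0],
  [0.0,0,0,-0.035,0],
  [0.0,0,0,-0.06,0],
  [0.0,0,0,-0.09,0],
  [0.0,0,0,-0.11,0],
  [0.0,0,0,-0.11,0],
])

```text
t: 16.25
tool_pos: [0.541, 0.3278, 0.3366]
tool_rot: [-0.301, 3.12, 0.004]
contact_force: [1.6, 1.1, -4.8]
opening: 0.0134
grip_force: 49.5
```

Run:
```python
from h import *
p,o=force(4);measure('top',o,p)
p=eyes.get_image('wrist');cv2.imwrite('pics/w5.png',p['img'])
W=cloud(p,Tcam('wrist',p,o))
for d in eyes.outline_of('weight',p)[:2]:
    w=W[d['region']];w=w[~np.isnan(w[:,0])];print(d['box'],d['confidence'],np.median(w,0),np.percentile(w[:,2],[2,10,50,90]))
```

```text
t 16.4 F on tool, tool axes [-0.07  0.04  7.32] sd [1.02 0.45 1.48] pos [0.5402 0.3273 0.3324]
top bar 0.82 top z 0.0228 rect c [465.3 -80.5] size [ 40.1 199.4] ang 19.7 hsv [  3.  10. 233.]
top bar 0.68 top z 0.0119 rect c [ 208.6 -374.7] size [199.7  39.9] ang 82.2 hsv [ 13. 146. 179.]
top stop 0.88 top z 0.0504 rect c [386.9 -40.8] size [75.5 75.4] ang 88.1 hsv [140.   5. 151.]
top weight 0.61 top z 0.0739 rect c [716.9 222.3] size [35.  14.6] ang 63.1 hsv [ 89. 184. 177.]
top tray 0.8 top z 0.0214 rect c [542.8 280.9] size [231.2 169.2] ang 62.4 hsv [108. 151. 147.]
[284.8, 174.5, 362.5, 317.4] 0.76 [0.52331013 0.32447097 0.15619265] [0.11834662 0.13874225 0.15619265 0.18503259]
[176.0, 331.0, 204.5, 355.0] 0.66 [0.70508975 0.23266465 0.03450117] [0.01827007 0.02288222 0.03450117 0.03673761]
```

View pics/w5.png

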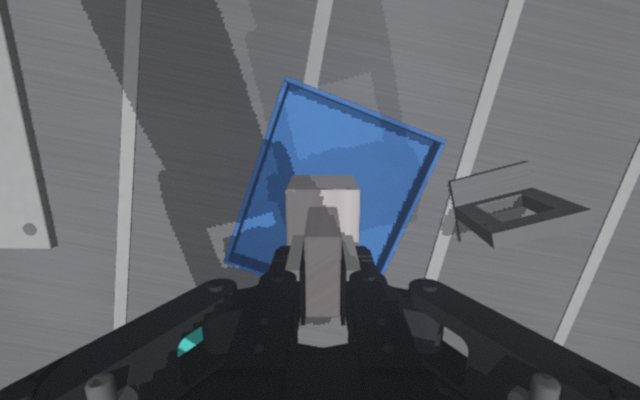

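Run:
```python
from h import *
print(shift([0.4625,-0.0707,0.31],np.radians(109.65)))
p=eyes.get_image('wrist');o=telemetry.get_obs();T=Tcam('wrist',p,o);W=cloud(p,T)
w=W[185:235,290:355].reshape(-1,3);print(o['tool_pos'],np.histogram(w[:,2],bins=np.arange(.1,.2,.004)))
```

```text
(array([ 0.152 , -0.3757,  0.0205]), 1.42)
[0.54007412 0.32719601 0.33044615] (array([   0,    0,    0,    0,    0,    0,    0,    0,    0,  102,  124,
       2095,   78,   80,   83,   93,   95,  109,  111,  134,  125,    8,
          0,    0]), array([0.1  , 0.104, 0.108, 0.112, 0.116, 0.12 , 0.124, 0.128, 0.132,
       0.136, 0.14 , 0.144, 0.148, 0.152, 0.156, 0.16 , 0.164, 0.168,
       0.172, 0.176, 0.18 , 0.184, 0.188, 0.192, 0.196]))
```

Emit:
apply_moves([
  [0.0,0.152,-0.3755,0.02,1.42],
  [0.0,0.152,-0.3755,0.02,1.42],
  [0.0,0.152,-0.3755,0.02,1.42],
  [0.0,0.152,-0.3755,0.02,1.42],
  [0.0,0.152,-0.3755,0.02,1.42],
  [0.0,0.152,-0.3755,0.02,1.42],
  [0.0,0.152,-0.3755,0.02,1.42],
  [0.0,0.152,-0.3755,0.02,1.42],
  [0.0,0.152,-0.3755,0.02,1.42],
  [0.0,0.152,-0.3755,0.02,1.42],
  [0.0,0.152,-0.3755,0.02,1.42],
  [0.0,0.152,-0.3755,0.02,1.42],
])

```text
t: 17.8
tool_pos: [0.4622, -0.0723, 0.3116]
tool_rot: [1.821, 2.559, 0.0]
contact_force: [0.3, 0.7, -6.8]
opening: 0.0132
grip_force: 51.6
```

Run:
```python
from h import *
p,o=force(4)
print(shift([0.4625,-0.0707,0.25],np.radians(109.65)),o['q'].round(2))
p,W=measure('wrist',o)
```

```text
t 17.95 F on tool, tool axes [0.6  0.15 6.57] sd [0.58 0.78 0.18] pos [ 0.4624 -0.0714  0.3116]
(array([-0.0003, -0.0004,  0.0615]), 0.002) [-0.31 -0.26  2.06  0.    1.34 -0.65]
wrist bar 0.79 top z 0.0118 rect c [ 290.2 -211.8] size [338.1  58. ] ang 59.5 hsv [ 12. 150.  59.]
wrist bar 0.75 top z 0.0225 rect c [445.9 -22.8] size [39.9 77.8] ang 19.6 hsv [165.   7. 110.]
wrist stop 0.86 top z 0.0506 rect c [388.6 -40.6] size [79.1 78.5] ang 19.5 hsv [110.   8.  76.]
wrist weight 0.79 top z 0.1674 rect c [463.8 -67.2] size [13.9 35. ] ang 20.7 hsv [  8.   8. 102.]
```

Emit:
apply_moves([
  [0.0,0,-0.0015,0.02,0],
  [0.0,0,-0.0015,0.04,0],
  [0.0,0,-0.0015,0.053,0],
  [0.0,0,-0.0015,0.06,0],
  [0.0,0,-0.0015,0.062,0],
  [0.0,0,-0.0015,0.064,0],
  [0.0,0,-0.0015,0.064,0],
])

```text
t: 18.83
tool_pos: [0.4617, -0.0709, 0.248]
tool_rot: [1.809, 2.567, 0.001]
contact_force: [0.5, -0.5, -6.9]
opening: 0.0133
grip_force: 51.5
```

Emit:
apply_moves([
  [0.0,0,0,0.001,0],
  [0.0,0,0,0.002,0],
  [0.0,0,0,0.003,0],
  [0.0,0,0,0.003,0],
])

```text
t: 19.17
tool_pos: [0.4614, -0.0709, 0.2445]
tool_rot: [1.81, 2.568, 0.0]
contact_force: [-0.1, -0.5, -6.9]
opening: 0.0131
grip_force: 51.5
```

Run:
```python
from h import *
p,o=force(3)
```

```text
t 19.2667 F on tool, tool axes [-0.19  0.12  6.99] sd [0.24 0.42 0.1 ] pos [ 0.4613 -0.0709  0.2445]
```

Emit:
apply_moves([
  [0.0,0,0,0.0005,0],
  [0.0,0,0,0.001,0],
  [0.0,0,0,0.0015,0],
  [0.0,0,0,0.0015,0],
])

```text
t: 19.65
tool_pos: [0.4612, -0.0708, 0.2426]
tool_rot: [-1.81, -2.568, 0.0]
contact_force: [-0.2, -0.7, -6.9]
opening: 0.0133
grip_force: 51.5
```

Emit:
apply_moves([
  [0.0,0,0,0.0005,0],
  [0.0,0,0,0.001,0],
  [0.0,0,0,0.001,0],
])

```text
t: 19.9
tool_pos: [0.4615, -0.071, 0.2425]
tool_rot: [-1.809, -2.568, 0.0]
contact_force: [-2.9, -0.1, -1.0]
opening: 0.0135
grip_force: 52.3
```

Emit:
apply_moves([
  [0.02,0,0,0.0002,0],
  [0.03,0,0,0.0002,0],
  [0.04,0,0,0.0002,0],
  [0.045,0,0,0.0002,0],
  [0.045,0,0,0.0002,0],
  [0.045,0,0,0.0002,0],
])

```text
t: 20.4
tool_pos: [0.4615, -0.0709, 0.2419]
tool_rot: [1.809, 2.567, 0.0]
contact_force: [-0.8, -0.5, -0.3]
opening: 0.045
grip_force: 0.0
```

Emit:
apply_moves([
  [0.045,0,0,-0.005,0],
  [0.045,0,0,-0.02,0],
  [0.045,0,0,-0.05,0],
  [0.045,0,0,-0.09,0],
  [0.045,0,0,-0.12,0],
  [0.045,0,0,-0.15,0],
  [0.045,-0.04,0,-0.15,0],
  [0.045,-0.08,0,-0.15,0],
  [0.045,-0.08,0,-0.15,0],
])

```text
t: 21.15
tool_pos: [0.4894, -0.1503, 0.3933]
tool_rot: [1.812, 2.561, -0.002]
contact_force: [-0.5, -0.1, -1.3]
opening: 0.045
grip_force: 0.0
```

Run:
```python
from h import *
o=telemetry.get_obs();print(o['tool_pos'],o['contact_force'],o['opening'])
p,W=measure('wrist',o);cv2.imwrite('pics/w6.png',p['img']);measure('top',o)
```

```text
[ 0.48939732 -0.15028916  0.39325514] [-0.53921647 -0.10673439 -1.33626138] 0.04503987095833633
wrist bar 0.72 top z 0.0226 rect c [469.  -87.2] size [ 40.1 184.4] ang 19.7 hsv [ 10.   7. 110.]
wrist bar 0.63 top z 0.0121 rect c [ 209.2 -374.8] size [203.1  41.9] ang 82.2 hsv [ 12. 148. 126.]
wrist bar 0.63 top z 0.0979 rect c [463.1 -69. ] size [13.8 33.5] ang 19.7 hsv [165.   7. 122.]
wrist stop 0.8 top z 0.0507 rect c [392.9 -52.5] size [79.4 53.4] ang 19.2 hsv [120.   8.  67.]
wrist stop 0.4 top z 0.024 rect c [ 520.2 -355.1] size [25.1  5.7] ang 10.9 hsv [12.  8. 84.]
wrist stop 0.37 top z 0.0107 rect c [513.  -74.7] size [330.2 249.5] ang 10.6 hsv [ 90.   3. 146.]
wrist weight 0.9 top z 0.0979 rect c [463.1 -69. ] size [13.8 33.5] ang 19.7 hsv [165.   7. 122.]
top bar 0.95 top z 0.0228 rect c [464. -81.] size [ 41.9 199.2] ang 20.2 hsv [  3.  11. 224.]
top bar 0.87 top z 0.0123 rect c [ 208.5 -375.1] size [201.4  40. ] ang 82.2 hsv [ 13. 147. 178.]
top stop 0.76 top z 0.0503 rect c [389.6 -40.7] size [75.4 75.5] ang 88.7 hsv [150.  11. 102.]
top weight 0.83 top z 0.0734 rect c [716.9 221.7] size [34.1 14.5] ang 60.3 hsv [ 89. 181. 175.]
top weight 0.8 top z 0.0961 rect c [461.7 -69.8] size [13.6 33.3] ang 20.7 hsv [  3.   14.  159.5]
top tray 0.77 top z 0.0188 rect c [553. 334.] size [142.4 170.3] ang 80.1 hsv [106. 154. 206.]
```

View pics/w6.png

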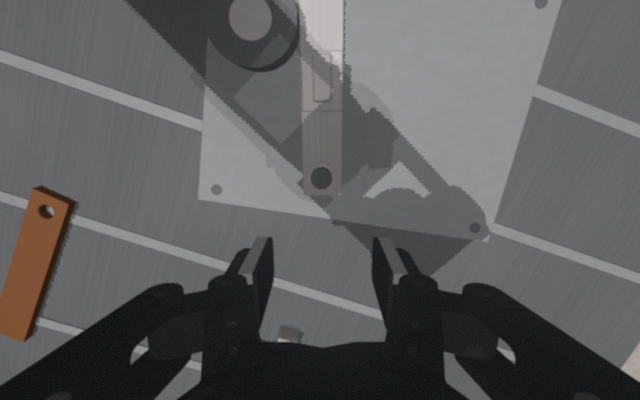

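Run:
```python
from h import *
print(ctrl.finish_job())
```

```text
the job is handed in; nothing more can be done
None
```

The job is handed in, and no verdict came back: the bar was pressed on the stop at about 6 N for over half a second, the weight now stands upright on it near its centre line, and my last measurements show the bar touching the stop to within about 0.5 mm and the stop not visibly moved.

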